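# Rake a dropped setting ring out from under an instrument riser

## Robot

A 7-joint arm with a two-finger parallel gripper is mounted at the origin on a cart in front of the work surface, level with it; the furniture and walls round the work are solid. World frame = base frame: x ahead of the robot, y to its left, z up, the work surface at z = 0. Lengths are in m, angles in degrees, forces in N, time in s.
With the tool pointing down it reaches from about 0.4 to 0.875 m from the base axis. Payload 6.5 kg.
Tool frame: the origin (TCP) lies midway between the tips of the shut fingers; the grasp point (between the pads) lies 19 mm behind it; z points along the fingers, y is the line along which they close (so a half turn about z gives the same grasp; the last joint's range is limited). The gripper opens to 85 mm and grips with 20 to 120 N. Pads are 22 mm wide; open, the fingers measure 114 mm over their backs; the gripper's body (76 mm by 85 mm) begins 54 mm behind the grasp point. The pads swing forward as they close: fully open they stand 13 mm farther back than shut.
Start: joints at [60.321, 30.733, -0.252, 88.115, 0.149, 61.152, -4.079], TCP at [0.284, -0.585, 0.194] pointing down, gripper open.
Joint ranges: [-154.64, 154.64], [-21.42, 123.67], [-72.66, 72.17], [13.99, 137.28], [-74.86, 254.86], [10.95, 109.41], [-158.01, 158.01]. Speed limits (degrees/s): [136.94, 136.94, 180, 180, 180, 180, 180].

## Interface

Orientations are given as a 3x3 rotation matrix whose columns are the frame's x, y, z axes.
In Python, from station import * gives the robot as it stands. Calls block until the motion is done:
- reach(position, orientation): joint-space move of the TCP to a pose.
- servo_line(position, v=0.15, attitude=None, threshold=None): straight line of the TCP; attitude=None keeps the orientation; v is the mean speed in m/s. With threshold (N) it stops when the force on the tool has changed by that much, and returns True; else False.
- set_joints(angles): joint-space move.
- grip(opening): finger opening in m; the grip force is fixed at half the most; returns when the fingers have stopped.
- pause(seconds).
- solve_ik(position, orientation): joint angles nearest the present ones, or None.
- get_obs(): the state.
- get_image(name): name is "scene" or "top" or "wrist"; returns a dict with "color" (400x640x3 uint8, blue, green, red), "depth" (400x640 float32, m along the optical axis (not along the pixel's ray), 0 where there is no reading), "fov_y" (degrees; the focal length in pixels is half the picture's height over the tangent of half this angle, whatever the lens; pixels are square), "cx", "cy" (the principal point, pixels), "k1" (the pictures are not rectified: a ray, as slopes to the right and down, at radius r is drawn at 1 + k1 r^2 times it, then the intrinsics apply), "cam_to_world" (4x4, takes a point from camera to world coordinates). Camera axes: x right, y down, z forward; pixel columns grow to the right and rows downward; lengths in m; the calibration is good to about 2 mm. A picture is of the moment at which its call begins.
A pose or a line that the arm cannot do raises MotionError and nothing moves.
- sign_off(): hands the job in; it is judged then, once.
Trained networks look in a picture, given as the dict that the camera call returned (one of the last four; its "shot" number tells which), for a name from the list of things; names that differ only in an ending like _2 or _b are one class to them, and where a whole thing is asked for, a point or a joint stands for the part that bears it (a point fixed in the world has none). Each returns a list of dicts, best first, with "score" (0 to 1); they miss things now and then, are a little off and sometimes report something else, mostly with a low value. They report only what shows in the picture. A call takes as long as a camera call. They do not tell look-alikes from the thing itself.
- search_frame(label, picture): "position" ([column, row] in pixels, amid what is visible of it).
- regions_of(label, picture): "mask" (400x640 bool, what is visible of it) and "position" ([column, row] in pixels, amid what is visible of it).
- landmark_of(label, picture): "position" ([column, row] in pixels: a listed point, or the origin of a listed thing).
The state is a dict: "time_s": time; "joint_pos": joint angles; "joint_velocities": joint speeds; "joint_efforts": joint torques, N m; "tool_pos": TCP position; "tool_rot": TCP orientation; "ft_force": force on the tool from outside, world axes, zero at the start; "moment": the same for the moment, N m; "grip_width": finger opening in m; "grasp_force": force on a finger pad.
Only numpy, scipy, OpenCV 4.12 (cv2) and the standard library are available. Lean on these libraries where they do the work, as an engineer would, in place of code of your own. Each camera call takes 0.05 s, during which the arm holds its last target. There are 200 camera calls.

## Task

A setting ring has slipped under the low instrument riser on the desk. Take the small rake, feel your way in under the deck beside the ring on whichever side is open without ramming anything, work the rake's blade in behind the ring and draw it gently out, flat on the desk, until the whole ring is just clear of the riser's front edge. Then lay the rake flat on the open desk in front of or beside the riser, a hand's breadth from the ring, and leave the other things where they are.

Things in the scene. Friction and masses are not known exactly. Their poses are not given: they have to be found in the camera images.
- ring: setting ring gauge, a plain steel ring with a black knurled rim, 39 mm diameter, 14 mm high, 0.13 kg, loose, lying flat on the desk under the riser. Origin: centre of its underside; z up. At the start its centre is 50 to 80 mm behind the riser's front edge.
- riser: low aluminium shelf fixed on the desk: deck 360 mm wide, 190 mm deep, underside 30 mm and top 42 mm above the desk; end walls 10 mm thick, closed back, open front. Instruments stand on it, 80 mm or more behind the front edge. Origin: middle of the front edge at desk level; x points in under the deck, y left along the edge, z up.
- bay (a point): point at desk level 65 mm in under the deck. Under there a fixed upright web (8 mm thick, 45 mm deep, as high as the gap) stands parallel to the riser's x, 38 to 44 mm left OR right of the ring's centre (varies, not measured: feel for it), its front end 10 mm nearer the front than that centre. The ring's other side is open for 90 mm; only a clip under the deck, 25 mm up.
- rear (a point): point at desk level 100 mm in under the deck, about where a fixed stop bar (200 mm long, 8 mm thick, 20 mm high) runs along the riser's y close behind the ring. The gap between ring and bar is 4 to 11 mm, varies and is not measured: feel for the bar with the blade, then slide the blade sideways along it to get behind the ring; where the gap is tight the blade wedges the ring forward.
- rake: small retrieving rake lying flat on the desk, 0.2 kg. Origin: under the middle of its handle at the underside; x points along the shaft to the blade, z up. Black handle 100 mm long (x from -50 to 50), 14 mm wide, 24 mm high. Flat steel shaft 10 mm wide, 6 mm high, along x from the handle to the blade at the level of the underside.
- rake_blade: the rake's steel cross blade, fixed to the end of the shaft: 6 mm thick (x), 60 mm wide (y, 30 mm to each side of the shaft's middle), 12 mm high. Origin: centre of its underside, 160 mm from the rake's origin along x; same axes as the rake. It must press on nothing harder than 12 N (10 N on the ring): where the web or bar may be, creep at 15 mm/s and stop at 1.5 to 2 N.
- tin: flat round tin, 48 mm diameter, bystander on the left
- micrometer: outside micrometer lying flat, 119 mm long, bystander on the left
- tape_roll: roll of tape lying flat, 79 mm diameter, 19 mm high, bystander on the right
Not all that is in view belongs to the job. There is more than one size of the rake; the job needs the larger.

How it is judged (in metres and radians):
On the way, in this order (a step that is already met when the one before it is completed fails the run):
1. the rake is held in the fingers with its blade low down and well in under the deck (x of rake_blade in the frame of riser above 0.06 m and height (world z) of rake_blade below 0.02 m and contact force between the fingers and rake above 1 N), for 0.1 s.
2. the ring, against the held rake, has come out clear of the deck (x of ring in the frame of riser below -0.0195 m and contact force between the fingers and rake above 1 N), for 0.1 s.
At the end, for the whole second after the job is handed in: The ring lies flat and still, its centre 20 to 130 mm in front of the riser's front edge and within 200 mm of its middle; the rake lies flat and still on the desk, its blade not under the deck and over 60 mm from the ring's centre, the rake not touching the ring (x of ring in the frame of riser between -0.13 and -0.0195 m and y of ring in the frame of riser between -0.2 and 0.2 m and height (world z) of ring below 0.004 m and angle between each of ring, rake's own z axis and vertical below 0.1 rad and linear speed of each of ring, rake below 0.01 m/s and height (world z) of rake below 0.005 m and z of rake_blade in the frame of riser below 0.005 m and (x of rake_blade in the frame of riser below 0 m or y of rake_blade in the frame of riser below -0.18 m or y of rake_blade in the frame of riser above 0.18 m) and horizontal distance between rake_blade and ring above 0.06 m and contact force between rake and ring below 0.05 N).
It fails at once if the rake's blade is pressed against something with more than 12 N (contact force between rake_blade and anything else above 12 N).
It fails at once if the rake is pressed against the ring with more than 10 N (contact force between rake and ring above 10 N).
It fails at once if the ring is lifted or tipped (height (world z) of ring above 0.012 m or angle between ring's own z axis and vertical above 0.4 rad).
It fails at once if a bystander is pushed more than 20 mm (distance of any of tin, micrometer, tape_roll from where it was at the start of the episode above 0.02 m).
It also fails if it takes over 64 s, if anything falls off the work surface, if the arm or the gripper's body presses on something with over 40 N, if the wrist force passes 120 N, or if a joint passes its speed limit or range.

## Working session

There is one attempt and no reset: what is moved stays moved. The work goes in short steps, each a Python script; the robot and the scene stay as the last script left them, time stands still between calls to the robot, and variables do not carry over. Pictures are saved under pics/ and viewed, at most 10 in all, crops included, and the job is handed in when it is done.

```bash
ls; mkdir -p pics; cat > h.py <<'E'
from station import *
import numpy as np, cv2
def K(im):
    f=200/np.tan(np.radians(im["fov_y"])/2); return f,im["cx"],im["cy"],im["k1"]
def ray(im,px):
    f,cx,cy,k1=K(im); d=np.array([(px[0]-cx)/f,(px[1]-cy)/f]); u=d.copy()
    for _ in range(30): u=d/(1+k1*(u@u))
    return np.array([u[0],u[1],1.])
def at_z(im,px,z):
    T=np.array(im["cam_to_world"]); r=T[:3,:3]@ray(im,px); o=T[:3,3]
    return o+r*(z-o[2])/r[2]
def at_d(im,px):
    d=im["depth"][int(round(px[1])),int(round(px[0]))]; T=np.array(im["cam_to_world"])
    return T[:3,:3]@(ray(im,px)*d)+T[:3,3]
def proj(im,p):
    T=np.array(im["cam_to_world"]); c=T[:3,:3].T@(np.array(p)-T[:3,3]); u=c[:2]/c[2]; f,cx,cy,k1=K(im)
    return u*(1+k1*(u@u))*f+[cx,cy]
E
python3 - <<'E'
from h import *
np.set_printoptions(precision=4,suppress=True)
for n in("scene","top"):
    im=get_image(n); cv2.imwrite(f"pics/{n}0.png",im["color"])
    print(n,np.array(im["cam_to_world"]).round(3).tolist(),im["fov_y"],im["k1"])
    for l in("ring","riser","rake","rake_blade","bay","rear","tin","micrometer","tape_roll"):
        for fn in(landmark_of,search_frame):
            for r in fn(l,im)[:3]:
                p=r["position"]; print(l,fn.__name__[:5],np.round(p,1),round(r["score"],2),"z0",at_z(im,p,0)[:2],"d",at_d(im,p))
print(get_obs()["time_s"])
E
```

```text
pics
scene [[-0.737, -0.357, 0.574, -0.207], [-0.675, 0.416, -0.609, 0.762], [-0.022, -0.836, -0.548, 0.769], [0.0, 0.0, 0.0, 1.0]] 53.686258088630595 -0.075678494355599
riser call [307.4 211.9] 0.97 z0 [0.6048 0.0019] d [0.6026 0.004  0.0021]
riser call [273.8 193. ] 0.88 z0 [ 0.7855 -0.0035] d [0.7067 0.0572 0.0611]
rake call [396.7 188. ] 0.72 z0 [ 0.4624 -0.3256] d [ 0.4398 -0.2889  0.026 ]
rake call [308.1 261.2] 0.64 z0 [0.4267 0.1778] d [0.415  0.1885 0.0141]
rake call [274.3 194. ] 0.16 z0 [ 0.7788 -0.0001] d [0.7076 0.0549 0.0556]
rake_blade call [401.8 168.2] 0.57 z0 [ 0.5336 -0.4673] d [ 0.5234 -0.4504  0.0106]
rake_blade call [396.9 166. ] 0.49 z0 [ 0.5592 -0.4701] d [ 0.5598 -0.471  -0.0006]
bay call [289.6 204.5] 0.82 z0 [0.6847 0.0106] d [0.634  0.0533 0.0437]
bay call [272.8 193.1] 0.74 z0 [ 0.7878 -0.0006] d [0.7067 0.0615 0.0626]
rear call [288.3 202.7] 0.94 z0 [0.6966 0.0057] d [0.6453 0.0487 0.0437]
rear call [403.2 168.9] 0.38 z0 [ 0.526 -0.466] d [ 0.5185 -0.4535  0.0078]
rear call [275.2 194.4] 0.81 z0 [ 0.7741 -0.0005] d [0.7041 0.0539 0.0549]
tin call [244.3 
[... 1315 characters left out ...]
153]
rear call [304.2 167.5] 0.82 z0 [0.7008 0.0098] d [0.6902 0.0089 0.0446]
tin call [207.7 215.1] 0.45 z0 [0.5158 0.347 ] d [0.5138 0.3436 0.0157]
tin call [206.8 214.6] 0.52 z0 [0.5175 0.3503] d [0.5149 0.3461 0.0195]
tin call [197.5 247.6] 0.16 z0 [0.3992 0.3755] d [0.3982 0.3718 0.016 ]
micrometer call [199.9 253.3] 0.72 z0 [0.3795 0.3657] d [0.3792 0.3644 0.0056]
micrometer call [195.9 251. ] 0.55 z0 [0.3871 0.3803] d [0.3865 0.3776 0.0117]
micrometer call [206.6 212.9] 0.35 z0 [0.5236 0.3514] d [0.5218 0.3485 0.0132]
tape_roll call [419.5 179. ] 0.73 z0 [ 0.6727 -0.4101] d [ 0.6722 -0.4096  0.0023]
tape_roll call [422.4 177.5] 0.55 z0 [ 0.6786 -0.4208] d [ 0.6764 -0.4185  0.0099]
1.9
```

```bash
python3 - <<'E'
import cv2,numpy as np
t=cv2.imread("pics/top0.png"); s=cv2.imread("pics/scene0.png")
a=cv2.resize(t[110:290,170:470],(800,480),interpolation=cv2.INTER_CUBIC)
cv2.imwrite("pics/topc.png",a); cv2.imwrite("pics/scc.png",cv2.resize(s[120:320,190:430],(720,600),interpolation=cv2.INTER_CUBIC))
E
```

```text
(no output)
```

View pics/topc.png

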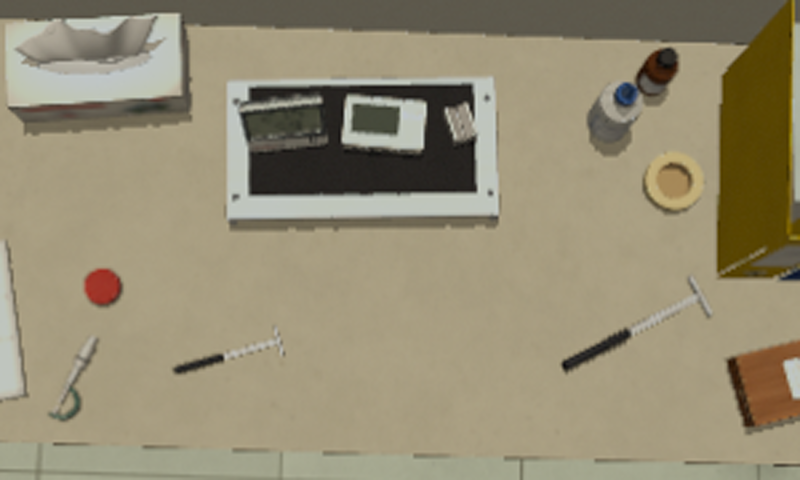

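View pics/scc.png

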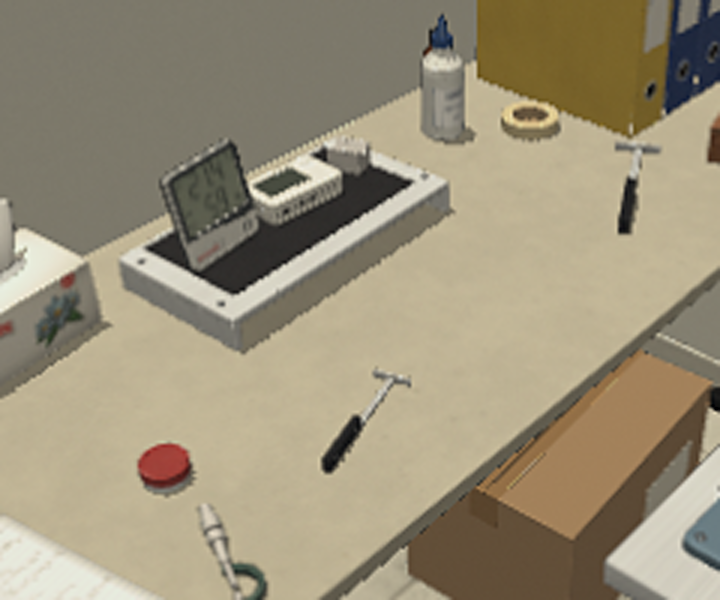

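Rake candidates in the top picture are the left one (handle about 243,246, blade about 275,238) and the right one (handle about 393,241, blade about 433,221). The right one looks clearly larger, so I choose it. The riser spans top pixels 255–357 x 139–193.

```bash
python3 - <<'E'
from h import *
np.set_printoptions(precision=4,suppress=True)
im=get_image("top"); c=lambda x,y:(170+x*.375,110+y*.375)
for n,(x,y),z in [("FL",(229,218),.042),("FR",(497,216),.042),("BL",(228,82),.042),("BR",(495,78),.042),("Rh0",(564,367),.012),("Rh1",(629,334),.012),("Rb",(702,297),.006),("Rb1",(692,279),.006),("Rb2",(710,316),.006),("Lh0",(175,370),.01),("Lh1",(223,357),.01),("Lb",(279,343),.005)]:
    print(n,at_z(im,c(x,y),z)[:2])
w=get_image("wrist"); o=get_obs(); T=np.array(w["cam_to_world"])
R=np.array(o["tool_rot"]); print("R",R,"\ncam in tool",R.T@(T[:3,3]-o["tool_pos"]),"\n",R.T@T[:3,:3],w["fov_y"],o["ft_force"],o["time_s"],o["grip_width"])
E
```

```text
FL [0.5982 0.1749]
FR [ 0.6126 -0.1771]
BL [0.7828 0.1858]
BR [ 0.8009 -0.1713]
Rh0 [ 0.4187 -0.272 ]
Rh1 [ 0.465  -0.3581]
Rb [ 0.5183 -0.4578]
Rb1 [ 0.5422 -0.4444]
Rb2 [ 0.493  -0.4685]
Lh0 [0.399  0.2393]
Lh1 [0.4181 0.1772]
Lb [0.4394 0.1049]
R [[ 0.8996  0.4367 -0.0001]
 [ 0.4367 -0.8996  0.    ]
 [-0.0001 -0.     -1.    ]] 
cam in tool [ 0.0725 -0.0001 -0.1792] 
 [[-0.0005 -0.9591 -0.2832]
 [ 1.     -0.0006  0.0002]
 [-0.0004 -0.2832  0.9591]] 68.27438109915173 [ 0.3824 -0.1406  0.0644] 2.0 0.08553509317242249
```

```bash
cat >> h.py <<'E'
def down(a,s=-1):
    "tool pointing down, tool x along s*heading a (rad)"
    x=s*np.array([np.cos(a),np.sin(a),0]); z=np.array([0,0,-1.]); return np.column_stack([x,np.cross(z,x),z])
def tilt(a,p):
    "camera-below tool pitched p rad below horizontal toward heading a"
    h=np.array([np.cos(a),np.sin(a),0]); z=np.cos(p)*h-[0,0,np.sin(p)]; x=-np.sin(p)*h-[0,0,np.cos(p)]
    return np.column_stack([x,np.cross(z,x),z])
CT=np.array([.0725,0,-.1792])
E
python3 - <<'E'
from h import *
np.set_printoptions(precision=1,suppress=True)
for s in(-1,1):
  print(s,"rake",solve_ik([.442,-.315,.02],down(np.radians(-62),s)))
  for x,y in((.55,0),(.55,.12),(.55,-.12),(.42,-.1)): print(" under",x,y,solve_ik([x,y,.02],down(.045,s)))
for pd in(30,40,50,60):
  for cx,cz in((.35,.1),(.3,.115),(.4,.09)):
    R=tilt(.045,np.radians(pd)); p=np.array([cx,-.0,cz])-R@CT
    print(pd,cx,p*1000,solve_ik(p,R))
E
```

```text
-1 rake [ 46.1  36.7 -20.1 109.7  20.   37.   41.6]
 under 0.55 0 [ 22.9  41.3 -36.9 107.9  35.7  42.8  58.3]
 under 0.55 0.12 [ 14.1  44.3 -42.5 105.8  40.6  46.3  42.8]
 under 0.55 -0.12 [ 32.9  41.3 -33.9 106.1  32.9  42.7  73.2]
 under 0.42 -0.1 [ 33.7  31.5 -31.6 124.9  31.7  31.4  70.8]
1 rake [  20.2   35.8   13.7  111.3  -14.2   34.4 -108.8]
 under 0.55 0 [ -0.1  35.7  -6.  109.3   6.   35.2 -97.3]
 under 0.55 0.12 [  -7.2   37.2  -12.8  107.1   12.8   37.2 -115.2]
 under 0.55 -0.12 [ 11.2  36.6  -4.6 107.5   4.6  36.1 -83.6]
 under 0.42 -0.1 [ 11.6  28.   -5.  126.2   5.4  26.  -85.1]
30 0.35 [541.2   8.6  73.2] None
30 0.3 [491.2   8.6  88.2] None
30 0.4 [591.2   8.6  63.2] None
40 0.35 [533.7   8.3  40.4] None
40 0.3 [483.7   8.3  55.4] None
40 0.4 [583.7   8.3  30.4] None
50 0.35 [520.6   7.7   9.3] None
50 0.3 [470.6   7.7  24.3] None
50 0.4 [570.6   7.7  -0.7] None
60 0.35 [502.2   6.9 -18.9] None
60 0.3 [452.2   6.9  -3.9] None
60 0.4 [552.2   6.9 -28.9] [ 44.7  61.5 -61.9 132.4 123.7  50.4 -11.3]
```

```bash
cat > srch.py <<'E'
from h import *
from scipy.spatial.transform import Rotation as Rn
import time
np.set_printoptions(precision=2,suppress=True)
rng=np.random.default_rng(0); RC=np.array([[0,-.9591,-.2832],[1,0,0],[0,-.2832,.9591]]); t0=time.time(); n=0; out=[]
tgt=np.array([.67,0,.01])
while time.time()-t0<60:
    az=rng.uniform(-.8,.8); el=np.radians(rng.uniform(10,21)); d=rng.uniform(.2,.45)
    c=tgt-d*np.array([np.cos(az)*np.cos(el),np.sin(az)*np.cos(el),-np.sin(el)])
    if c[0]>.52: continue
    z=(tgt-c)/d; x=np.cross(z,[0,0,1]); x/=np.linalg.norm(x); C=np.column_stack([x,np.cross(z,x),z])
    C=C@Rn.from_euler("zxy",[rng.uniform(-np.pi,np.pi),rng.uniform(-.5,.5),rng.uniform(-.7,.7)]).as_matrix()
    v=C.T@(tgt-c); u=v[:2]/v[2]*295
    if abs(u[0])>270 or abs(u[1])>165: continue
    R=C@RC.T; p=c-R@CT
    corners=[p+R@np.array(q) for q in [(0,.06,0),(0,-.06,0),(.05,.05,-.075),(-.05,.05,-.075),(.05,-.05,-.075),(-.05,-.05,-.075),(.09,.03,-.18),(.09,-.03,-.18),(-.05,0,-.2)]]
    if min(q[2] for q in corners)<.02 or (max(q[0] for q in corners)>.59 and 0): continue
    n+=1; j=solve_ik(p,R)
    if j is not None: out.append((el,p,R,j,c,u,[q[0] for q in corners])); 
print(n,len(out),time.time()-t0)
for o in sorted(out,key=lambda o:o[0])[:12]: print(np.degrees(o[0]),"p",o[1],"z",o[2][:,2],"j",np.array(o[3]),"c",o[4],o[5],max(o[6]))
import pickle; pickle.dump(out,open("o.pkl","wb")); print(get_obs()["time_s"])
E
python3 srch.py
```

```text
1326 736 60.00861382484436
10.021394132838441 p [ 0.54 -0.07  0.12] z [0.19 0.97 0.14] j [ 71.29  88.36 -51.17  83.91 -26.27  79.37 157.09] c [ 0.44 -0.23  0.07] [-170.7    46.96] 0.5930600294309011
10.035293702506562 p [ 0.6  -0.11  0.13] z [0.99 0.01 0.16] j [ 56.08  86.01 -31.83 132.49 230.26  97.49  11.94] c [ 0.43 -0.17  0.06] [207.66  16.5 ] 0.6087818184873482
10.042112080197748 p [0.55 0.02 0.1 ] z [ 0.66 -0.72  0.2 ] j [-49.34  75.89  -0.26 112.84  81.59 100.35 -12.18] c [0.38 0.1  0.06] [118.88  59.64] 0.5653026513660103
10.062806938403618 p [ 0.54 -0.06  0.11] z [ 0.35  0.93 -0.11] j [  40.26   62.45    0.11  101.02  -69.57   89.33 -128.04] c [ 0.45 -0.22  0.07] [-130.23  -57.72] 0.5908872383270224
10.120901483807307 p [0.56 0.2  0.12] z [ 0.81 -0.58 -0.02] j [-45.48  65.54 -20.85 111.57  91.53 107.65 -36.17] c [0.38 0.25 0.08] [  16.18 -149.56] 0.5828958105716144
10.13358714292469 p [0.55 0.04 0.06] z [ 0.45  0.82 -0.36] j [ 49.07  58.38 -23.68 116.6  -74.65  50.87 -98.51] c [ 0.47 -0.13  0.05] [-162.15  -48.09] 0.6060042597646983
10.139730748213015 p [ 0.55 -0.    0.06] z
[... 309 characters left out ...]
6611907190843 p [ 0.42 -0.11  0.1 ] z [ 0.64  0.75 -0.16] j [ 62.8   58.83  -3.92 121.23 -69.19  77.42 -38.17] c [ 0.34 -0.29  0.09] [ -23.85 -128.29] 0.45008767017538154
10.206273340210576 p [0.52 0.05 0.13] z [0.8  0.57 0.16] j [  97.66  108.83  -53.51  129.61  -69.82   23.48 -136.95] c [ 0.34 -0.    0.07] [-180.1    55.34] 0.5401689642836316
10.215480596835722 p [ 0.52 -0.18  0.12] z [0.53 0.77 0.37] j [ 89.55  98.36 -52.07  88.95 -32.95  75.4  116.14] c [ 0.36 -0.29  0.09] [-121.35   52.92] 0.5252147001667449
10.22690978638055 p [0.5  0.05 0.03] z [ 0.38  0.77 -0.51] j [  53.83   55.7   -30.66  122.74  -69.12   36.68 -108.99] c [ 0.41 -0.12  0.06] [-218.68   17.75] 0.5554263222645042
2.0
```

```bash
python3 - <<'E'
import pickle,numpy as np
np.set_printoptions(precision=2,suppress=True)
out=pickle.load(open("o.pkl","rb")); g=np.array([46,37,-20,110,20,37,42.]); s=np.array([60.3,30.7,-.25,88.1,.15,61.2,-4])
c=[]
for i,o in enumerate(out):
    j=np.array(o[3])
    if max(o[6])>.585 or np.degrees(o[0])<12 or np.degrees(o[0])>18 or j[1]>72 or o[2][2,2]>-.25: continue
    c.append((min(abs(j-g).max(),abs(j-s).max()),i))
for d,i in sorted(c)[:10]:
    o=out[i]; print(i,d,np.degrees(o[0]),"p",o[1],"z",o[2][:,2],"x",o[2][:,0],"j",np.array(o[3]),"c",o[4],o[5],max(o[6]))
E
```

```text
306 70.13651233638993 15.235046088395917 p [ 0.4  -0.    0.08] z [ 0.5  -0.79 -0.36] x [-0.87 -0.44 -0.24] j [-22.5   61.99 -41.64 130.88  76.15 102.96 -28.14] c [0.25 0.11 0.13] [ 55.14 134.05] 0.410771874595049
684 72.60974363219904 12.431306607352177 p [0.43 0.02 0.06] z [ 0.22 -0.84 -0.49] x [-0.47  0.35 -0.81] j [-12.31  60.69 -45.93 115.9   70.57 101.25 -71.52] c [0.36 0.19 0.09] [206.57  62.24] 0.48468708312235254
214 74.27984736115083 13.944567919216544 p [ 0.51 -0.02  0.08] z [ 0.46  0.8  -0.37] x [ 0.22 -0.51 -0.83] j [ 55.34  53.84 -20.73 119.25 -68.57  54.74 -78.28] c [ 0.44 -0.2   0.09] [-113.56 -101.08] 0.5569360853144557
380 75.73074871378428 15.659102948237695 p [ 0.37 -0.    0.06] z [ 0.35 -0.66 -0.66] x [-0.64  0.35 -0.69] j [ -4.85  52.95 -56.48 136.13  75.88  90.51 -71.44] c [0.26 0.14 0.13] [176.46 102.05] 0.4121461726061892
687 79.0621209107032 16.724645511187394 p [0.42 0.   0.09] z [ 0.41 -0.72 -0.55] x [-0.4   0.4  -0.82] j [ -7.89  54.52 -53.11 131.09  77.73  97.85 -83.06] c [0.31 0.16 0.13] [183.79  11.  ] 0.46677594535042954
79 79.88582778352915 17.3572166
[... 317 characters left out ...]
8  79.21 -65.03] c [0.4  0.21 0.12] [53.46 34.46] 0.5619187446628854
535 81.31120098107553 12.606086964893315 p [0.46 0.03 0.09] z [-0.01 -0.97 -0.26] x [-0.69  0.2  -0.7 ] j [-29.17  62.14 -20.04  97.04  53.86 102.28 -39.31] c [0.42 0.21 0.08] [223.99 109.73] 0.53476845700709
184 82.96610766882877 17.908513361953183 p [ 0.51 -0.04  0.06] z [ 0.07 -0.87 -0.49] x [-0.52  0.39 -0.76] j [-22.67  53.55 -16.45 105.21  60.43  82.86 -47.25] c [0.46 0.15 0.09] [235.6   64.27] 0.5778405395023357
403 85.24260796784732 14.643722581117075 p [0.5  0.08 0.06] z [ 0.51 -0.65 -0.56] x [-0.75 -0.03 -0.66] j [-15.38  56.51 -45.37 121.44  85.39  93.27 -44.37] c [0.35 0.2  0.11] [23.34 49.62] 0.5232564499553696
```

```bash
python3 - <<'E'
from h import *
import pickle
np.set_printoptions(precision=4,suppress=True)
o=pickle.load(open("o.pkl","rb"))[214]
set_joints(o[3]); w=get_image("wrist"); cv2.imwrite("pics/w1.png",w["color"]); pickle.dump(w,open("w1.pkl","wb"))
for l in("ring","riser","bay","rear"):
    for fn in(landmark_of,search_frame):
        for r in fn(l,w)[:3]:
            p=r["position"]; print(l,fn.__name__[:5],np.round(p,1),round(r["score"],2),"z0",at_z(w,p,0)[:2],"d",at_d(w,p))
b=get_obs(); print(b["time_s"],b["tool_pos"],b["ft_force"])
E
```

```text
ring call [191.9  80.4] 0.95 z0 [ 0.6755 -0.022 ] d [ 0.6656 -0.0294  0.0036]
ring call [191.6  83. ] 0.84 z0 [ 0.6812 -0.0167] d [ 0.6641 -0.0296  0.0061]
riser call [150.9 114.4] 0.73 z0 [0.9554 0.149 ] d [ 0.6948 -0.0266  0.0435]
bay call [149.4 112.9] 0.68 z0 [0.951  0.1422] d [ 0.6956 -0.028   0.043 ]
rear call [151.7 115.4] 0.71 z0 [0.9597 0.1542] d [ 0.697  -0.024   0.0435]
4.525 [ 0.5055 -0.0171  0.0789] [-0.3642 -0.0417  0.3896]
```

View pics/w1.png

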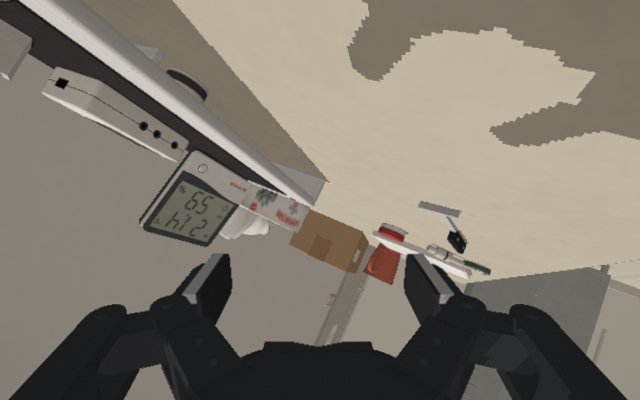

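```bash
python3 - <<'E'
import pickle
from h import *
np.set_printoptions(precision=4,suppress=True)
w=pickle.load(open("w1.pkl","rb"))
f,cx,cy,k1=K(w); vv,uu=np.mgrid[0:400,0:640]
M=np.array([[f,0,cx],[0,f,cy],[0,0,1]]); un=cv2.undistortPoints(np.stack([uu.ravel(),vv.ravel()],1).astype(np.float64)[:,None],M,np.array([k1,0,0,0,0.]))[:,0]
d=w["depth"].ravel(); T=np.array(w["cam_to_world"])
P=(np.column_stack([un,np.ones(len(un))])*d[:,None])@T[:3,:3].T+T[:3,3]; P[d==0]=np.nan; P=P.reshape(400,640,3)
# fascia/deck: points height .033-.041 , front
m=(P[...,2]>.031)&(P[...,2]<.040)&(P[...,0]<.64)&(P[...,0]>.55)&(abs(P[...,1])<.19)
q=P[m]; print("deck front",m.sum(),q.min(0),q.max(0))
a=np.polyfit(q[:,1],q[:,0],1); r=q[:,0]-np.polyval(a,q[:,1]); print("x=a*y+b",a,r.std())
m2=(P[...,2]>.041)&(P[...,2]<.046)&(P[...,0]>.55)&(P[...,0]<.9); q2=P[m2]; print("top",q2[:,1].min(),q2[:,1].max(),np.median(q2[:,2]))
# objects under deck
m3=(P[...,2]>.004)&(P[...,2]<.029)&(P[...,0]>np.polyval(a,P[...,1])+.012)&(P[...,0]<.8)&(abs(P[...,1])<.19)
n,L,st,ce=cv2.connectedComponentsWithStats(m3.astype(np.uint8))
for i in range(1,n):
    if st[i,4]<15: continue
    p=P[L==i]; print(i,st[i],"x",np.percentile(p[:,0],[2,50,98]),"y",np.percentile(p[:,1],[2,50,98]),"z",np.percentile(p[:,2],[2,50,98]),w["color"][L==i].mean(0))
cr=w["color"][30:170,60:340][::-1,::-1]; cv2.imwrite("pics/w1c.png",cv2.resize(cr,(800,400),interpolation=cv2.INTER_CUBIC))
np.save("P.npy",P)
E
```

```text
deck front 4125 [ 0.5998 -0.1468  0.031 ] [0.6181 0.1775 0.04  ]
x=a*y+b [-0.0482  0.6088] 0.0007025079773065175
top -0.1489334725983644 3.1139692477071685 0.043138701821762014
1 [139  49  24  17 158] x [0.673  0.6748 0.6927] y [-0.0641 -0.0626 -0.0562] z [0.0041 0.0068 0.011 ] [116.0886 120.4684 124.7152]
2 [167  70  39  33 412] x [0.662  0.666  0.6822] y [-0.0393 -0.0291 -0.0088] z [0.0041 0.008  0.0129] [56.5801 59.5801 62.9393]
3 [276 166  39  28 350] x [0.6133 0.6331 0.6753] y [0.1692 0.1714 0.1736] z [0.0042 0.0109 0.0238] [125.2686 129.8571 134.3114]
```

View pics/w1c.png

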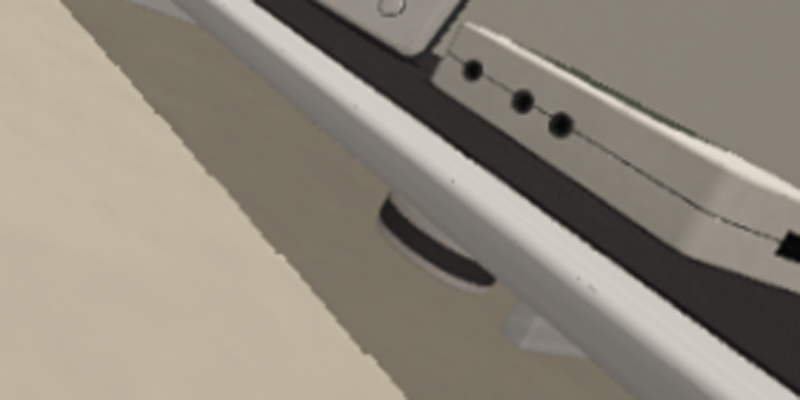

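```bash
cat >> h.py <<'E'
YAW=np.arctan(.0482); O=np.array([.6088,0.]); XR=np.array([np.cos(YAW),np.sin(YAW)]); YR=np.array([-XR[1],XR[0]])
def r2w(x,y,z=0): return np.r_[O+x*XR+y*YR,z]
def w2r(p): return np.array([(np.asarray(p)[:2]-O)@XR,(np.asarray(p)[:2]-O)@YR])
E
python3 - <<'E'
from h import *
import pickle
from scipy.optimize import least_squares
np.set_printoptions(precision=4,suppress=True)
P=np.load("P.npy"); w=pickle.load(open("w1.pkl","rb"))
def sel(x,y,wd,hh,zl,zh,dark=None):
    q=P[y:y+hh,x:x+wd].reshape(-1,3); c=w["color"][y:y+hh,x:x+wd].reshape(-1,3).mean(1)
    m=(q[:,2]>zl)&(q[:,2]<zh)&(q[:,0]>.64); 
    if dark: m&=c<dark
    return np.array([w2r(p) for p in q[m]]),q[m]
a,q=sel(167,70,39,33,.003,.0125,75); print(len(a),a.min(0),a.max(0))
s=least_squares(lambda c:np.hypot(*(a-c).T)-.0195,[.08,-.03],loss="soft_l1",f_scale=.001); print("ring",s.x,np.abs(s.fun).mean(),r2w(*s.x))
b,q=sel(139,49,24,17,.003,.02); i=np.argsort(b[:,1]); 
print("web x",np.percentile(b[:,0],[2,20,50,80,98]),"y",np.percentile(b[:,1],[1,10,50,90,99]))
m=b[:,0]>np.percentile(b[:,0],50)+.004; print("web side face y",np.median(b[m,1]),m.sum())
E
```

```text
327 [ 0.0515 -0.0433] [ 0.0773 -0.0077]
ring [ 0.0724 -0.0231] 0.0005348233918115969 [ 0.6823 -0.0196  0.    ]
web x [0.0611 0.062  0.0631 0.0699 0.0806] y [-0.0674 -0.0669 -0.066  -0.0606 -0.059 ]
web side face y -0.06665237699070531 52
```

Upside-down wrist view: the ring's dark rim is at (186,86). The web is at (147,52), on the ring's right, so the left side is open. In the riser frame the ring is at (0.072, -0.023), the web's front is at x≈0.062 and its left face at y≈-0.059, which agree with the description. Next I look closely at the rake.

```bash
python3 - <<'E'
from h import *
import pickle
np.set_printoptions(precision=4,suppress=True)
a=np.radians(-62); reach([.447,-.324,.2],down(a))
w=get_image("wrist"); cv2.imwrite("pics/w2.png",w["color"]); pickle.dump(w,open("w2.pkl","wb"))
for l,z in(("rake",0),("rake_blade",0)):
    for r in landmark_of(l,w)[:2]: print(l,np.round(r["position"],1),round(r["score"],2),at_z(w,r["position"],z)[:2])
for r in regions_of("rake",w)[:2]:
    print(r["score"],r["mask"].sum()); pickle.dump(r["mask"],open("m%d.pkl"%(r["score"]*100),"wb"))
    vv,uu=np.nonzero(r["mask"]); pts=np.array([at_d(w,p) for p in zip(uu,vv)]); c=w["color"][vv,uu].mean(1)
    for n,m in(("black",c<60),("steel",c>90)):
        q=pts[m]; print(n,m.sum(),q.min(0),q.max(0),np.median(q,0))
b=get_obs(); print(b["time_s"],b["tool_pos"],b["joint_pos"])
E
```

```text
rake [323.2 171.5] 0.94 [ 0.4505 -0.3155]
rake_blade [322.4 283.1] 0.66 [ 0.527  -0.4604]
0.94 1637
black 846 [ 0.4134 -0.3574  0.0194] [ 0.4735 -0.2599  0.3785] [ 0.4449 -0.3113  0.0234]
steel 675 [ 0.4134 -0.4681 -0.0002] [ 0.5472 -0.2599  0.3785] [ 0.5008 -0.4153  0.0062]
6.4083 [ 0.4466 -0.3237  0.1994] [ 75.3865  34.0393 -61.3513 100.458   32.607   65.58    31.9151]
```

View pics/w2.png

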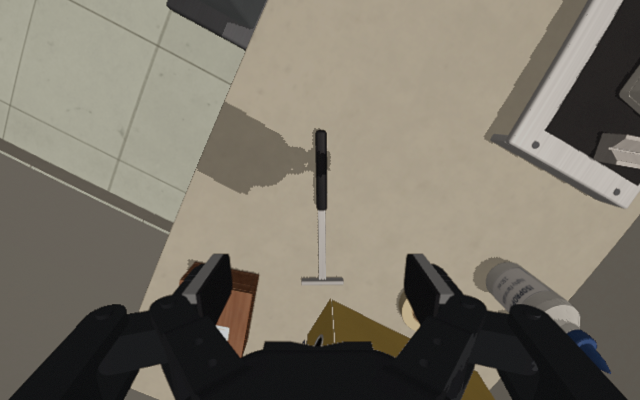

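```bash
python3 - <<'E'
from h import *
import pickle
np.set_printoptions(precision=4,suppress=True)
w=pickle.load(open("w2.pkl","rb")); c=w["color"].mean(2)
# handle outline: dark pixels at rows; blade: bright row run
col=c[120:295,321]; print(col.round(0).astype(int).tolist())
print(c[281,290:355].round(0).astype(int).tolist())
for r in(140,165,200): print(c[r,305:340].round(0).astype(int).tolist())
E
```

```text
[157, 156, 155, 155, 154, 154, 155, 157, 155, 123, 40, 23, 36, 43, 46, 46, 44, 45, 45, 45, 44, 43, 44, 44, 45, 43, 43, 43, 43, 43, 43, 43, 40, 23, 20, 20, 22, 20, 21, 21, 20, 19, 20, 20, 20, 20, 19, 20, 20, 19, 21, 18, 19, 21, 19, 23, 28, 37, 40, 38, 38, 38, 38, 38, 38, 38, 37, 37, 37, 36, 36, 36, 35, 36, 36, 36, 37, 36, 36, 36, 34, 36, 34, 34, 35, 34, 33, 34, 31, 38, 95, 155, 176, 175, 174, 174, 173, 173, 173, 173, 173, 173, 173, 172, 172, 172, 172, 172, 172, 171, 171, 171, 171, 171, 170, 170, 170, 169, 169, 169, 169, 168, 169, 169, 169, 169, 169, 168, 168, 168, 168, 168, 168, 167, 167, 167, 167, 167, 167, 167, 166, 167, 166, 166, 165, 165, 165, 165, 165, 165, 165, 165, 164, 165, 164, 164, 164, 163, 146, 105, 78, 121, 158, 163, 151, 149, 155, 156, 155, 154, 154, 154, 153, 154, 154]
[153, 154, 154, 154, 154, 154, 153, 154, 154, 155, 153, 115, 116, 117, 117, 118, 118, 118, 118, 118, 119, 119, 120, 120, 121, 121, 122, 122, 122, 122, 122, 121, 121, 122, 123, 123, 124, 125, 125, 125, 127, 127, 127, 128, 129, 129, 130, 131, 131, 132, 132, 133, 133, 132, 153, 154, 155, 154, 155, 155, 154, 154, 155, 155, 156]
[156, 156, 157, 156, 156, 156, 155, 123, 105, 102, 50, 24, 29, 37, 39, 42, 44, 47, 50, 42, 26, 58, 156, 158, 156, 155, 156, 156, 155, 155, 154, 155, 154, 154, 154]
[128, 151, 115, 101, 101, 102, 101, 101, 102, 100, 80, 29, 16, 18, 19, 21, 20, 18, 20, 18, 13, 26, 81, 102, 111, 154, 159, 157, 156, 156, 156, 156, 156, 156, 155]
[154, 154, 155, 155, 155, 156, 156, 154, 128, 105, 103, 50, 24, 25, 30, 34, 34, 37, 40, 38, 28, 45, 125, 155, 156, 156, 156, 157, 158, 158, 158, 158, 158, 158, 158]
```

```bash
python3 - <<'E'
from h import *
import pickle
np.set_printoptions(precision=4,suppress=True)
w=pickle.load(open("w2.pkl","rb"))
p0=at_z(w,(320.7,131),.024);p1=at_z(w,(321.0,210),.024)
bl=at_z(w,(322.,278.5),.012); bl2=at_z(w,(322.,283.5),.012)
print(p0,p1,np.linalg.norm(p1-p0)); c=(p0+p1)/2; print("centre",c, "heading deg",np.degrees(np.arctan2(*(bl2-c)[1::-1])), "handle",np.degrees(np.arctan2(*(p1-p0)[1::-1])),"blade d",np.linalg.norm((bl-c)[:2]),np.linalg.norm((bl2-c)[:2]))
L=at_z(w,(301,281),.012);R=at_z(w,(344,281),.012); print("blade",np.linalg.norm(L-R),(L+R)/2, np.degrees(np.arctan2(*(R-L)[1::-1])))
E
```

```text
[ 0.423  -0.2712  0.024 ] [ 0.4689 -0.3564  0.024 ] 0.09686472363553285
centre [ 0.4459 -0.3138  0.024 ] heading deg -61.280631714710246 handle -61.68953264928859 blade d 0.15285137970192758 0.16082606571219926
blade 0.06045790811303757 [ 0.522 -0.451  0.012] 27.944586816621044
```

The close view confirms the choice: blade 60 mm wide and about 160 mm from the handle's middle, so this is the larger rake. Its handle runs from (321,130) to (321,210) and the blade is at (322,281). I grasp it now.

```bash
cat >> h.py <<'E'
G=.010  # grasp at rake x
def tcp_for(bx,by,z,yaw=0.):
    "TCP (world) so the blade is at riser (bx,by), rake yawed by yaw relative to riser x; z = TCP height"
    a=YAW+yaw; p=r2w(bx,by)[:2]-(.16-G)*np.array([np.cos(a),np.sin(a)]); return np.r_[p,z]
def blade():
    o=get_obs(); h=-np.array(o["tool_rot"])[:2,0]; return w2r(np.array(o["tool_pos"])[:2]+(.16-G)*h/np.linalg.norm(h))
E
python3 - <<'E'
from h import *
np.set_printoptions(precision=4,suppress=True)
a=np.radians(-61.7); h=np.array([np.cos(a),np.sin(a),0]); g=np.array([.446,-.312,0])+G*h
set_joints([46.1,30,-20.1,109.7,20,43.7,41.6]); print(get_obs()["tool_pos"])
reach(g+[0,0,.06],down(a)); servo_line(g+[0,0,.004],v=.1)
print(get_obs()["ft_force"]); grip(.0)
o=get_obs(); print(o["tool_pos"],o["grip_width"],o["grasp_force"],o["ft_force"],o["joint_pos"],o["time_s"])
E
```

```text
[ 0.425  -0.3292  0.0833]
[ 1.0546 -0.6135 -0.0164]
[ 0.4508 -0.3208  0.004 ] -4.687548145070772e-05 0.0 [-0.1686 -0.3657  0.2976] [ 45.4682  38.9302 -19.3252 108.3666  20.6597  36.1095  41.5664] 8.875
```

```bash
python3 - <<'E'
from h import *
w=get_image("wrist"); cv2.imwrite("pics/w3.png",w["color"]); o=get_obs(); print(o["grip_width"],o["grasp_force"])
E
```

```text
-0.0003208881053538891 0.0
```

View pics/w3.png

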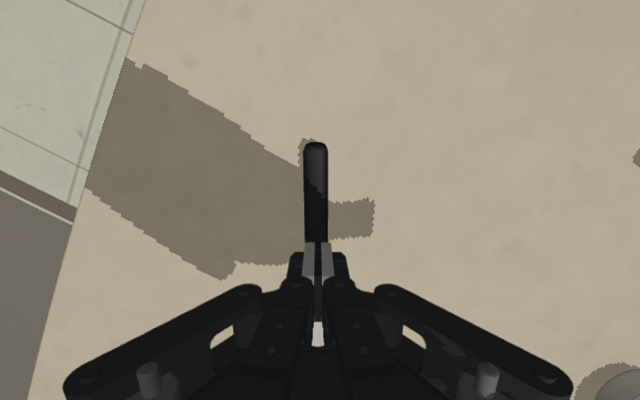

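```bash
python3 - <<'E'
from h import *
np.set_printoptions(precision=4,suppress=True)
w=get_image("wrist"); o=get_obs(); R=np.array(o["tool_rot"])
for p in((316,160),(316,200),(316,232),(316,239),(308,246),(308,260),(308,272),(328,260),(319,262),(319,300),(318,325),(318,335),(318,345),(296,268),(250,200),(350,220)):
    q=at_d(w,p); print(p,"tool",R.T@(q-o["tool_pos"]),"z",q[2])
s=get_image("scene"); c=proj(s,o["tool_pos"]).astype(int); print(c)
cv2.imwrite("pics/s3.png",cv2.resize(s["color"][c[1]-40:c[1]+40,c[0]-50:c[0]+50],(750,600),interpolation=cv2.INTER_CUBIC))
E
```

```text
(316, 160) tool [ 0.0498 -0.0003 -0.0192] z 0.02322383532614486
(316, 200) tool [ 0.0275 -0.0004 -0.0201] z 0.024060734822498292
(316, 232) tool [ 0.0086 -0.0004 -0.0209] z 0.024892502013309253
(316, 239) tool [ 0.0037 -0.0004 -0.0196] z 0.02359057280365756
(308, 246) tool [ 0.0109 -0.0042 -0.0452] z 0.049195433323458215
(308, 260) tool [ 0.0106 -0.0038 -0.0595] z 0.0635194906877331
(308, 272) tool [ 0.0111 -0.0034 -0.0712] z 0.07518361843654504
(328, 260) tool [ 0.011   0.0052 -0.0603] z 0.06431466767090287
(319, 262) tool [ 0.0106  0.0012 -0.0615] z 0.06552909019968121
(319, 300) tool [-0.0004  0.0011 -0.0739] z 0.07793157227701393
(318, 325) tool [-0.0712  0.0008 -0.0014] z 0.005363824775804382
(318, 335) tool [-0.0801  0.0008 -0.0013] z 0.005283009535446026
(318, 345) tool [-0.0881  0.0008 -0.0024] z 0.006417926744919977
(296, 268) tool [ 0.0067 -0.0092 -0.0598] z 0.06383215368532827
(250, 200) tool [ 0.0206 -0.0433  0.0046] z -0.0006372574901815364
(350, 220) tool [0.0068 0.0219 0.0048] z -0.0008416798780089274
[398 188]
```

View pics/s3.png

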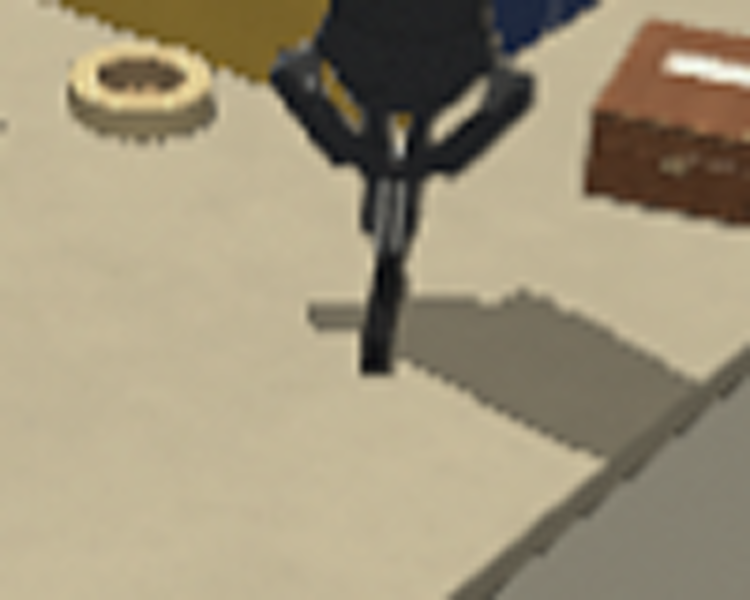

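```bash
python3 - <<'E'
from h import *
import pickle
np.set_printoptions(precision=4,suppress=True)
def show(w,R,t,pts):
    for p in pts: print(p,"tool",R.T@(at_d(w,p)-t))
w=pickle.load(open("w2.pkl","rb")); show(w,down(np.radians(-62)),np.array([.4466,-.3237,.1994]),[(215,265),(228,258),(225,285),(190,300),(205,260),(185,285),(420,265),(320,346)])
w=get_image("wrist");o=get_obs();R=np.array(o["tool_rot"]);t=np.array(o["tool_pos"])
f,cx,cy,k1=K(w);P=np.array([[R.T@(at_d(w,(u,v))-t) for u in range(280,352,2)] for v in range(225,300,4)])
for i,v in enumerate(range(225,300,4)): print(v,(P[i,:,2]*1000).astype(int).tolist())
print(o["grip_width"],o["grasp_force"],o["joint_efforts"])
E
```

```text
(215, 265) tool [ 0.0114 -0.0438 -0.0653]
(228, 258) tool [ 0.0082 -0.0423 -0.0522]
(225, 285) tool [-0.0012 -0.0421 -0.0607]
(190, 300) tool [ 0.0084 -0.0464 -0.0866]
(205, 260) tool [-0.1218 -0.161   0.1997]
(185, 285) tool [ 0.0072 -0.0535 -0.0747]
(420, 265) tool [ 0.0112  0.0446 -0.0651]
(320, 346) tool [ 0.0109  0.0011 -0.1118]
225 [5, 3, 5, 4, 3, 4, 4, 4, 4, 3, 4, 3, -16, -18, -19, -18, -19, -20, -20, -21, -19, -20, -18, -17, 3, 4, 3, 4, 3, 5, 3, 3, 4, 5, 3, 3]
229 [3, 4, 4, 4, 3, 3, 3, 2, 5, 2, 4, 3, -15, -19, -18, -19, -19, -19, -19, -18, -19, -19, -19, -17, 3, 4, 3, 3, 3, 3, 3, 3, 4, 3, 4, 4]
233 [4, 3, 4, 3, 4, 4, 3, 3, 4, 4, 3, 4, 4, -18, -18, -19, -20, -20, -20, -18, -19, -19, -18, -17, 4, 4, 4, 4, 3, 4, 4, 4, 4, 4, 3, 4]
237 [3, 4, 5, 3, 4, 4, 4, 3, 4, 3, 5, 3, 5, -18, -19, -19, -19, -20, -20, -19, -20, -19, -19, -18, 3, 4, 3, 4, 4, 3, 3, 4, 4, 4, 5, 3]
241 [4, 3, 3, 3, 4, 4, 2, 4, 2, 5, 3, 4, 2, -18, -19, -19, -20, -19, -19, -20, -19, -19, -18, -17, 4, 3, 3, 3, 4, 3, 4, 3, 4, 3, 4, 3]
245 [3, 3, 4, 2, 3, 4, 4, 3, 3, 4, 3, 4, 4, -44, -43, -45, -43, -44, -44, -43, -44, -
[... 1710 characters left out ...]
-82, -82, -82, -83, -83, -83, -83, -83, -82, -82, -82]
289 [-84, -85, -85, -85, -86, -86, -86, -85, -85, -85, -85, -85, -85, -85, -85, -85, -83, -73, -73, -74, -74, -77, -86, -84, -85, -85, -86, -86, -85, -85, -85, -85, -85, -84, -85, -85]
293 [-87, -87, -87, -88, -88, -87, -88, -88, -87, -87, -88, -87, -87, -87, -89, -87, -82, -74, -73, -74, -73, -80, -86, -88, -87, -88, -88, -88, -89, -87, -89, -87, -87, -88, -87, -88]
297 [-90, -91, -90, -89, -90, -91, -90, -90, -90, -90, -90, -179, -89, -90, -90, -89, -82, -73, -74, -74, -73, -82, -85, -90, -90, -91, -90, -91, -89, -90, -91, -90, -89, -90, -90, -90]
0.000190178321894114 0.0 [  0.001  -55.1438  -4.5538 -16.332    0.0081   0.0016   0.    ]
```

The fingers closed on air: the depth map puts their real tips about 42 mm behind the reported TCP (tips at tool z ≈ -0.042, body at -0.112). The rake hasn't moved. I go 42 mm lower and grip again.

```bash
sed -i 's/^CT=.*/&\nOFF=.042  # real tips lie this far behind the reported TCP/' h.py; python3 - <<'E'
from h import *
np.set_printoptions(precision=4,suppress=True)
grip(.06); o=get_obs(); t=np.array(o["tool_pos"])
print("stopped",servo_line([t[0],t[1],.006-OFF],v=.06,threshold=5)); print(get_obs()["tool_pos"],get_obs()["ft_force"])
grip(.0); o=get_obs(); print(o["tool_pos"],o["grip_width"],o["grasp_force"],o["ft_force"],o["joint_pos"],o["time_s"])
E
```

```text
stopped False
[ 0.451  -0.3209 -0.0359] [-0.0899 -0.51   -0.2557]
[ 0.451  -0.321  -0.0356] 0.012831684880213402 59.22031760215759 [0.0092 0.9703 4.7029] [ 44.0212  42.7531 -17.4102 108.5268  22.5357  32.0298  39.9785] 10.975
```

```bash
python3 - <<'E'
from h import *
np.set_printoptions(precision=4,suppress=True)
o=get_obs(); t=np.array(o["tool_pos"])
servo_line(t+[0,0,.075],v=.1); print(get_obs()["ft_force"],get_obs()["grip_width"])
p=tcp_for(-.035,.0345,.02); print(p,solve_ik(p,down(YAW)))
reach(p,down(YAW)); o=get_obs(); print(o["tool_pos"],o["joint_pos"],o["grip_width"],o["ft_force"])
servo_line(np.r_[p[:2],-.034],v=.05,threshold=4); pause(.3)
o=get_obs(); print(o["tool_pos"],o["ft_force"],o["grip_width"],"blade",blade(),o["time_s"])
s=get_image("top"); 
for r in landmark_of("rake_blade",s)[:2]+landmark_of("rake",s)[:2]: print(np.round(r["position"],1),round(r["score"],2),w2r(at_z(s,r["position"],.002)))
c=proj(s,r2w(-.08,.03)).astype(int); cv2.imwrite("pics/t4.png",cv2.resize(s["color"][c[1]-40:c[1]+40,c[0]-50:c[0]+50],(750,600),interpolation=cv2.INTER_CUBIC)); print(c)
E
```

```text
[ 0.3368 -0.2311 -2.902 ] 0.012720359727113108
[0.4224 0.0256 0.02  ] [ 19.7187  31.8681 -35.1109 125.9698  35.0014  31.9652  50.923 ]
[0.423  0.0241 0.02  ] [ 19.7916  31.8771 -35.0107 125.9095  35.0029  31.9803  50.9161] 0.012826999599659354 [ 0.9807  0.1834 -2.6255]
[ 0.4225  0.0255 -0.0339] [-0.534  -0.527  -2.5307] 0.012530100589373757 blade [-0.0349  0.0344] 14.725
[295.8 200.3] 0.38 [-0.0279  0.0369]
[243.1 245.7] 0.68 [-0.1871  0.2241]
[297 214]
```

View pics/t4.png

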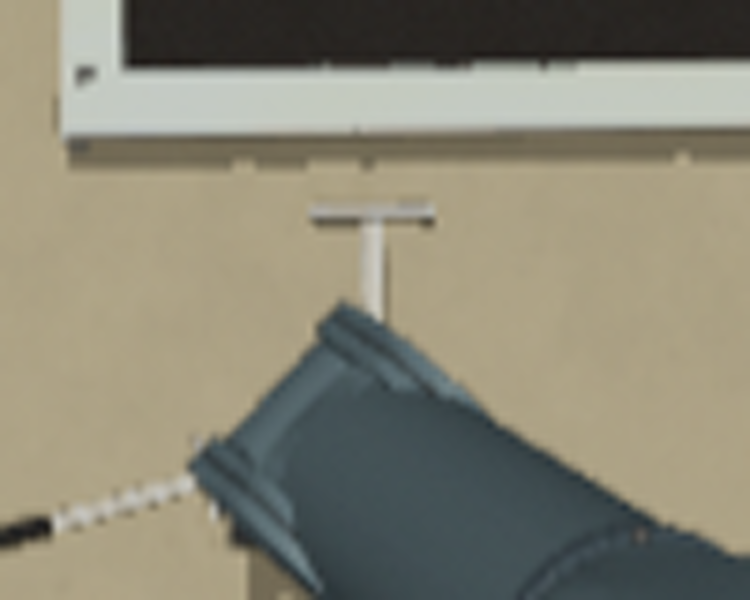

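```bash
python3 - <<'E'
from h import *
np.set_printoptions(precision=4,suppress=True)
s=get_image("top"); b=at_z(s,(296.6,202.4),.013); fl=at_z(s,(255.4,192),.042); print("blade by top",w2r(b),"corner",w2r(fl)," expected blade",blade())
Z=-.034
print(servo_line(tcp_for(.055,.0345,Z),v=.06,threshold=4),blade()); f0=np.array(get_obs()["ft_force"])
hit=servo_line(tcp_for(.108,.0345,Z),v=.015,threshold=1.5); o=get_obs(); print(hit,blade(),np.array(o["ft_force"])-f0,o["tool_pos"],o["grip_width"],o["time_s"])
E
```

```text
blade by top [-0.0374  0.0339] corner [-0.003   0.1769]  expected blade [-0.035   0.0345]
False [0.0546 0.0345]
True [0.0915 0.0343] [-0.44   -0.7931 -0.1766] [ 0.5487  0.0315 -0.0347] 0.01311034392946846 18.8333
```

```bash
python3 - <<'E'
from h import *
np.set_printoptions(precision=4,suppress=True)
Z=-.034; pause(.2); f=np.array(get_obs()["ft_force"]); print(f,blade())
servo_line(tcp_for(.0875,.0345,Z),v=.02); pause(.2); f0=np.array(get_obs()["ft_force"]); print("free",f0-f,blade())
hit=servo_line(tcp_for(.108,.0345,Z),v=.015,threshold=1.8); a=np.array(get_obs()["ft_force"]); pause(.1); o=get_obs(); print(hit,blade(),a-f0,np.array(o["ft_force"])-f0,o["tool_pos"],o["time_s"])
E
```

```text
[-0.5146 -0.3525 -2.3491] [0.0909 0.0342]
free [0.8944 0.5235 0.3597] [0.0876 0.0344]
True [0.091  0.0342] [-0.0407 -0.1414  1.0029] [0.1104 0.7793 0.9856] [ 0.5482  0.0314 -0.0349] 20.2417
```

```bash
python3 - <<'E'
from h import *
np.set_printoptions(precision=4,suppress=True)
Z=-.0325; servo_line(tcp_for(.0875,.0345,Z),v=.02); pause(.2); f0=np.array(get_obs()["ft_force"]); o=get_obs(); print(f0,blade(),o["tool_pos"])
for x in np.arange(.0885,.1065,.001):
    hit=servo_line(tcp_for(x,.0345,Z),v=.015,threshold=3); o=get_obs(); print(round(x,4),hit,blade(),np.array(o["ft_force"])-f0,o["tool_pos"][2])
    if hit or (x>.09 and (np.array(o["ft_force"])-f0)@np.r_[XR,0]<-1.8): break
print(o["time_s"])
E
```

```text
[ 0.3769  0.1606 -1.8862] [0.0875 0.0345] [ 0.5447  0.0315 -0.0325]
0.0885 False [0.0886 0.0345] [-1.4102  0.6254 -0.2274] -0.03253221067495915
0.0895 False [0.0895 0.0345] [-0.7362  0.1515 -0.9529] -0.032525608429560364
0.0905 False [0.0906 0.0345] [ 0.9158 -0.1388  0.0501] -0.03249554985492108
0.0915 False [0.0916 0.0345] [-1.2221 -0.352  -0.3217] -0.032488755884875306
0.0925 False [0.0919 0.0344] [-2.1157  0.1793  0.0718] -0.03268866349604689
22.05
```

```bash
python3 - <<'E'
from h import *
np.set_printoptions(precision=4,suppress=True)
Z=-.0328; X=.0908
servo_line(tcp_for(X,.0345,Z),v=.01); pause(.2); f0=np.array(get_obs()["ft_force"]); print(f0,blade())
for y in np.arange(.0285,-.0076,-.006):
    hit=servo_line(tcp_for(X,y,Z),v=.02,threshold=3.5); o=get_obs(); f=np.array(o["ft_force"])-f0; print(round(y,4),hit,blade(),"Fx",f[:2]@XR,"Fy",f[:2]@YR,f[2],o["tool_pos"][2])
    if hit: break
print(o["time_s"],o["grip_width"])
E
```

```text
[-0.7626  0.978  -2.3905] [0.091  0.0344]
0.0285 False [0.0908 0.0282] Fx 1.1350528193560994 Fy -1.4084454405812745 0.7621916706353067 -0.03280647251865107
0.0225 False [0.0908 0.0223] Fx 0.811321249934673 Fy -1.2067988808344534 0.47585869048277507 -0.03280234702422573
0.0165 False [0.0908 0.0163] Fx 0.09740768131351497 Fy -0.21008731751362497 0.28512463260607834 -0.0328073624744878
0.0105 False [0.0909 0.0102] Fx 0.5767862254288413 Fy -0.7959624096897123 1.4082282442651195 -0.032773922543187034
0.0045 False [0.0908 0.0041] Fx 1.192244511597378 Fy -0.9204925793823772 0.48179897390221704 -0.032833531060568945
-0.0015 False [ 0.0907 -0.0019] Fx 0.11279789183735507 Fy -1.2941606193224857 0.7164380128703045 -0.03281781084577905
-0.0075 False [ 0.0907 -0.0079] Fx 0.43216025256080776 Fy -0.5631170328058644 1.3169882002549225 -0.03285584140831632
25.725 0.012827144130443105
```

```bash
python3 - <<'E'
from h import *
np.set_printoptions(precision=4,suppress=True)
Z=-.0328; Y=-.0079; a=np.radians(-5)
print(servo_line(tcp_for(.078,Y,Z),v=.02,threshold=5),blade())
print(servo_line(tcp_for(.045,Y,Z,a),v=.03,attitude=down(YAW+a),threshold=5),blade())
print(servo_line(tcp_for(-.016,Y,Z,a),v=.04,threshold=5)); pause(.2)
o=get_obs(); print(blade(),o["ft_force"],o["time_s"],o["grip_width"])
s=get_image("top")
for r in landmark_of("ring",s)[:2]+search_frame("ring",s)[:2]: print(np.round(r["position"],1),round(r["score"],2),w2r(at_z(s,r["position"],.007)))
c=proj(s,r2w(-.05,.0)).astype(int); cv2.imwrite("pics/t5.png",cv2.resize(s["color"][c[1]-40:c[1]+40,c[0]-50:c[0]+50],(750,600),interpolation=cv2.INTER_CUBIC)); print(c)
E
```

```text
False [ 0.0779 -0.0079]
False [ 0.0451 -0.008 ]
False
[-0.016  -0.0079] [-0.6252  0.5428 -2.9401] 29.7083 0.012863164219031399
[316.2 204.7] 0.38 [-0.0458 -0.0356]
[314.6 203.6] 0.49 [-0.0417 -0.03  ]
[306 206]
```

View pics/t5.png

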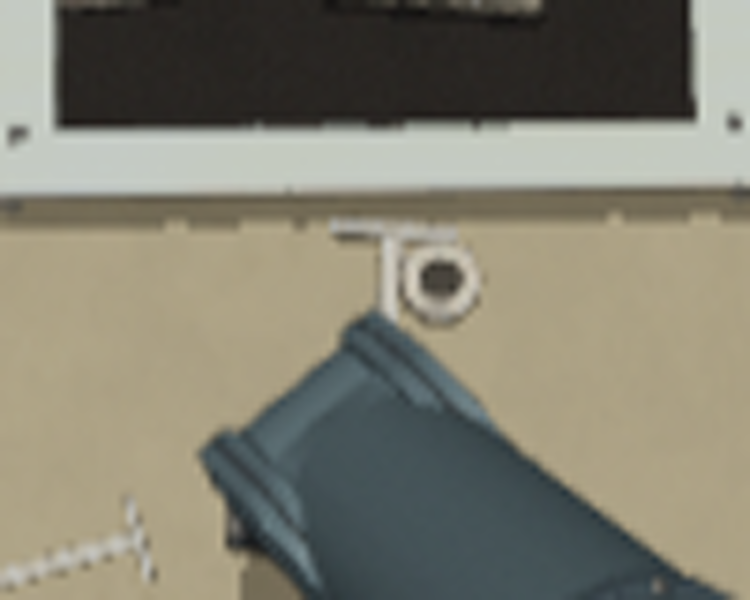

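```bash
python3 - <<'E'
from h import *
np.set_printoptions(precision=4,suppress=True)
Z=-.0328; a=np.radians(-5); b=np.radians(12)
print(servo_line(tcp_for(-.011,-.0035,Z,a),v=.03,threshold=5))
print(servo_line(tcp_for(-.011,.05,Z,a),v=.06,threshold=5),blade())
print(servo_line(tcp_for(-.022,.065,Z,b),v=.05,attitude=down(YAW+b),threshold=5),blade())
p=tcp_for(-.022,.065,-.0356,b); print(servo_line(p,v=.015,threshold=2.5),get_obs()["tool_pos"])
grip(.04); print(get_obs()["grip_width"]); servo_line(p+[0,0,.13],v=.12)
print(set_joints if 0 else get_obs()["time_s"])
s=get_image("top"); w=get_image("wrist")
for l in("ring","rake_blade","rake"):
    for im in(s,w):
        for r in landmark_of(l,im)[:2]: print(l,np.round(r["position"],1),round(r["score"],2),w2r(at_z(im,r["position"],.0)),at_d(im,r["position"])[2])
cv2.imwrite("pics/w6.png",w["color"])
E
```

```text
False
False [-0.0111  0.0494]
False [-0.0218  0.065 ]
True [ 0.4389  0.026  -0.0356]
0.03972697913026473
33.9
ring [286.1 199. ] 0.71 [-0.0223  0.0716] 0.015898519092639507
ring [314.4 205.2] 0.45 [-0.0464 -0.0293] 0.011336141036213165
ring [236.6 300.3] 0.57 [-0.0375 -0.027 ] 0.2731147593106323
rake_blade [283.6 197.6] 0.59 [-0.0171  0.0805] -0.004691186813193138
rake_blade [395.6 222.9] 0.81 [-0.1579  0.115 ] 0.00810090076975345
rake_blade [319.5 332. ] 0.79 [-0.0161  0.0686] 0.009059512527579638
rake [243.7 246.2] 0.46 [-0.1888  0.2223] 0.011297746944912035
rake [319.5 188. ] 0.65 [-0.1768  0.0343] 0.024624500136594785
```

View pics/w6.png

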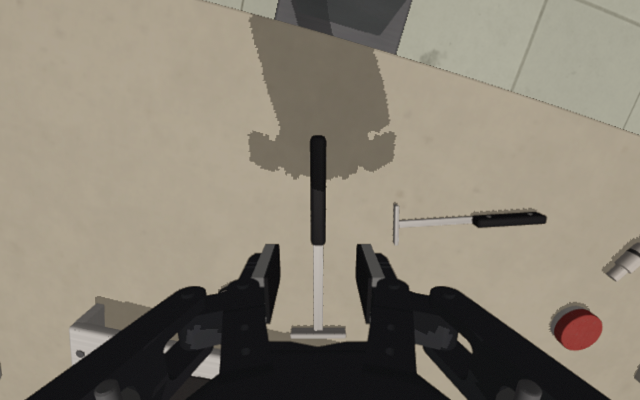

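The wrist view shows the rake lying flat, with its handle at (318,190) and its blade at (319,332) in front of the riser. The smaller rake and the tin are untouched. The ring is about 97 mm from the blade and clear of the edge, so I hand the job in.

```bash
python3 -c "
from station import *
print(sign_off())"
```

```text
the job is handed in; nothing more can be done
None
```

The job is handed in at about 34 s of the 64 s: the ring lies about 40 mm in front of the riser's front edge, and the larger rake lies flat about 97 mm from it; the handing-in gave no verdict.

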